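Jack up the wire reel and hold it

TASK

Slide the blue jack into the slot of the green reel cradle so that its saddle stands under the yellow-marked lift point (this is where the stop in the slot brings it). Give the red-ended pump handle a first stroke, fully down and right back up, to bed the saddle, then press the handle fully down again and finish while still holding it down, with the reel raised off the bench by the jack alone. Leave the other things on the bench where they are.

Things in the scene. Friction and masses are not known exactly. Their poses are not given: they have to be found in the camera images.
- jack: Loose blue bench jack, 0.88 kg. Base plate 220 x 90 x 10 mm, slides on the bench. Origin: centre of the plate's underside; +x is its front (saddle end, enters the slot first), z up. Saddle axis at x=+75, y=0, in a blue housing 42 mm across, 43 mm high. The pump handle runs rearward along y=-26 mm from its pivot at x=+20, z=50 mm.
- carry_post (a point): Centre of the top of the jack's yellow upright carry post (20 mm along the jack's x, 22 mm along y, top 85 mm high), at x=-85, y=+26 mm in the jack's frame. Grip it fore and aft (along the jack's x) to drag the jack; its lowest 10 mm is the base plate.
- saddle: The jack's steel saddle disc, 32 mm across, 10 mm thick; origin at the centre of its top face. It only moves up and down in the jack.
- saddle_top (a point): Centre of the saddle's top face (60 mm high at rest, 90 mm with the handle fully down).
- pump_handle: The jack's steel pump handle; origin at its pivot (jack's x=+20, y=-26, z=50 mm). At rest it slopes 32 deg up to the rear; pressed, it turns 0.5 rad down to its stop. The saddle follows it both ways, 60 mm per rad (30 mm in all): nothing latches; a spring and the load raise the handle when released. The paddle takes about 2 to 4 N unloaded, 5 to 12 N lifting the reel.
- paddle_top (a point): Centre of the top face of the red flat paddle (46 mm along the handle, 28 wide, 10 thick) at the handle's end: the place to push down. Paddle centre 130 mm from the pivot, top face 5 mm above it. In the jack's frame this point is at x=-88, y=-26, z=123 mm at rest and x=-109, y=-26, z=63 mm fully down.
- stand: Fixed frame of the reel cradle. Origin on the bench below the lift point; +x is the way the jack goes in. Two dark steel rails 26 mm high form a slot 96 mm wide (jack plate 90) from x=-70 mm, mouth flared from x=-110. A cross bar at x=+36 is the stop: with the jack's front edge on it the jack's origin is at x=-74 and its saddle under the lift point. Hinge posts at x=+260.
- lift_point (a point): The marked lift point: centre of the yellow pad under the green cross plate at the arm's free end (plate 50 mm along the slot, 136 mm across, top 79 mm high; a yellow disc 40 mm across with a black dot marks it on top). 67 mm above the bench at rest (7 mm above the lowered saddle); a full jack stroke raises it to about 90 mm.
- cradle_arm: Green hinged arm with the black and copper wire reel (160 mm across, 86 mm wide) turning on it. Origin on the hinge axis, 260 mm beyond the lift point, 85 mm high; axes as the stand's at rest (arm level, reel all but on the bench). Raising the lift point swings it up, about 0.09 rad for a full jack stroke.
- small_reel: Bystander: dark steel reel, 90 mm across, 55 mm high; origin under its centre.
- red_tray: Bystander: red divided tray 100 x 75 x 40 mm; origin under its centre.
- hammer: Bystander: hammer lying along its x.
- screwdriver: Bystander: screwdriver lying along its x.
- glue_bottle: Bystander: white bottle with yellow label, 60 mm across, 130 mm high; origin under its centre.
- bracket: Bystander: aluminium angle bracket 60 x 30 mm, 60 mm high.
- black_case: Bystander: black case 140 x 100 x 45 mm; origin under its centre.

How it is judged (in metres and radians):
On the way, in this order (a step that is already met when the one before it is completed fails the run):
1. the jack is in the slot with its saddle under the marked lift point, handle up and reel still down (horizontal distance between saddle_top and lift_point below 0.012 m and angle between jack's own z axis and vertical below 0.08 rad and angle between the x axis of jack and the x axis of stand, either way round below 0.12 rad and linear speed of jack below 0.01 m/s and height (world z) of lift_point below 0.07 m and z of paddle_top in the frame of jack above 0.112 m), for 0.2 s.
2. first stroke: handle down, the saddle lifts the reel by the lift point (horizontal distance between saddle_top and lift_point below 0.012 m and angle between jack's own z axis and vertical below 0.08 rad and height (world z) of lift_point above 0.082 m and contact force between saddle and cradle_arm above 2 N and contact force between each of the arm, the fingers and stand below 1 N and z of paddle_top in the frame of jack below 0.073 m), for 0.1 s.
3. the handle is let right back up and the reel is down again, jack still under the lift point (horizontal distance between saddle_top and lift_point below 0.012 m and height (world z) of lift_point below 0.07 m and z of paddle_top in the frame of jack above 0.112 m), for 0.1 s.
At the end, for the whole second after the job is handed in: Fingers press the handle (over 1.5 N), paddle top at most 73 mm above the jack's underside (stop at 63); the saddle, within 12 mm of the lift point, carries the arm (over 2 N); lift point at least 82 mm up and still; jack flat; robot not touching the cradle (all of step 2 and contact force between the fingers and pump_handle above 1.5 N and linear speed of cradle_arm below 0.02 m/s); the arm keeps its last pose, push and grip.
It fails at once if a bystander is shoved more than 30 mm (distance of any of small_reel, red_tray, hammer, screwdriver, glue_bottle, bracket, black_case from where it was at the start of the episode above 0.03 m).
It also fails if it takes over 56 s, if anything falls off the work surface, if the arm or the gripper's body presses on something with over 40 N, if the wrist force passes 120 N, or if a joint passes its speed limit or range.

ROBOT

A 6-joint arm with a two-finger parallel gripper is mounted at the origin on the work surface. World frame = base frame: x ahead of the robot, y to its left, z up, the work surface at z = 0. Lengths are in mm, angles in degrees, forces in N, time in s.
With the tool pointing down it reaches from about 350 to 850 mm from the base axis. Payload 8.1 kg.
Tool frame: the origin (TCP) lies midway between the tips of the shut fingers; the grasp point (between the pads) lies 19 mm behind it; z points along the fingers, y is the line along which they close (so a half turn about z gives the same grasp; the last joint's range is limited). The gripper opens to 85 mm and grips with 20 to 120 N. Pads are 22 mm wide; open, the fingers measure 114 mm over their backs; the gripper's body (76 mm by 85 mm) begins 54 mm behind the grasp point. The pads swing forward as they close: fully open they stand 13 mm farther back than shut.
Start: joints at [64.721, 7.471, 85.268, -0, 87.261, -4.893], TCP at [208.983, 562.433, 208.792] pointing down, gripper open.
Joint ranges: [-169.43, 169.43], [-51.17, 129.36], [1.28, 143.12], [-76.62, 256.62], [0, 156.53], [-152.29, 152.29]. Speed limits (degrees/s): [136.94, 136.94, 159.86, 180, 180, 180].

INTERFACE

Orientations are given as [roll, pitch, yaw] about the fixed x, y, z axes, in that order (R = Rz(yaw) Ry(pitch) Rx(roll)).
In Python, from bench import r, optics, workorder gives the robot as it stands.
- The arm moves only by the shell command python3 -m handwheel 'ROWS' [FORCE]. ROWS is rows parted by semicolons, their numbers by spaces, 1 to 8 of them, each of 7 numbers: a rotation vector rx, ry, rz in degrees, then dx, dy, dz in mm, then the finger opening in mm; each row is the pose to reach, as a shift and turn from the pose commanded when the command began, along the tool's axes at that moment; what a row does not reach only later rows make up. A row lasts 1/8 s, in which the tool goes at most 62.5 mm and 10.7 degrees, less where a joint would pass 70% of its speed; a pose out of reach is approached as far as the arm can. The fingers move at their own pace and stop on an object; FORCE is the grip in N (left out, the last holds). Time passes only in rows, so rows that do not move let the fingers close. It prints the time, the measured TCP pose, the force, the opening and the grip force at its end.
- r.sense(): the state, without advancing time (a new reading comes with each control period).
- optics.snapshot(name): name is "side" or "top" or "wrist"; returns a dict with "pixels" (400x640x3 uint8, blue, green, red), "fx", "fy", "cx", "cy" (pixels), "D" ([k1, k2, p1, p2, k3] as OpenCV has them; the pictures are not rectified), "pose" (4x4, takes a point from camera to world coordinates). Camera axes: x right, y up, looking along -z (the intrinsics and any distortion apply to the point x, -y, -z); pixel columns grow to the right and rows downward; lengths in mm; the calibration is good to about 2 mm. A picture is of the moment at which its call begins. There is no depth.
- workorder.hand_in(): hands the job in; it is judged then, once.
The state is a dict: "time": time; "joint_pos": joint angles; "qd": joint speeds; "joint_efforts": joint torques, N m; "tool_pos": TCP position; "tcp_rot": TCP orientation; "ft_force": force on the tool from outside, world axes, zero at the start; "wrist_torque": the same for the moment, N m; "finger_gap": finger opening in mm; "grip_force": force on a finger pad.
Only numpy, scipy, OpenCV 4.12 (cv2) and the standard library are available. Lean on these libraries where they do the work, as an engineer would, in place of code of your own. Each camera call takes 0.05 s, during which the arm holds its last target. There are 200 camera calls.

## Working session

There is one attempt and no reset: what is moved stays moved. The work goes in short steps, Python scripts to look and compute and a shell command to move; the robot and the scene stay as the last step left them, time stands still between calls to the robot, and variables do not carry over. Pictures are saved under pics/ and viewed, at most 10 in all, crops included, and the job is handed in when it is done.

```bash
mkdir -p pics; ls; python3 - <<'E'
from bench import r, optics, workorder
import cv2
for n in("top","side"):
    s=optics.snapshot(n); cv2.imwrite(f"pics/{n}0.png",s["pixels"]); print(n,s["fx"],s["fy"],s["cx"],s["cy"],s["D"],s["pose"])
print(r.sense())
E
```

```text
pics
top 396.841555445596 396.841555445596 328.4511617183305 193.80813493439908 [-0.09458669  0.          0.          0.          0.        ] [[-1.02957455e-01  9.74646982e-01 -1.98653020e-01  2.97944112e+02]
 [-9.94685150e-01 -1.01104538e-01  1.94762637e-02  8.93822137e+00]
 [-1.10224017e-03  1.99602436e-01  9.79876346e-01  1.36652346e+03]
 [ 0.00000000e+00  0.00000000e+00  0.00000000e+00  1.00000000e+00]]
side 384.63621536232614 384.63621536232614 320.5607117472891 201.41162387643263 [-0.03231713  0.          0.          0.          0.        ] [[ 7.44873363e-01  4.74312013e-01 -4.69245977e-01 -6.01406261e+01]
 [-6.67017331e-01  5.12657216e-01 -5.40620439e-01 -7.05457385e+02]
 [-1.58604320e-02  7.15688964e-01  6.98239038e-01  9.91501455e+02]
 [ 0.00000000e+00  0.00000000e+00  0.00000000e+00  1.00000000e+00]]
{'time': 0.1, 'joint_pos': array([ 6.47213205e+01,  7.51017371e+00,  8.53237819e+01,  1.68073033e-04,
        8.72604369e+01, -4.89319854e+00]), 'qd': array([ 0.03570581, -0.06974509, -0.10361783, -0.01697692, -0.10754659,
        0.05140192]), 'joint_efforts': array([ 4.38487368e-04, -5.70956826e+01, -5.01939976e+01, -3.03523557e-04,
        8.30601202e-03,  6.50433162e-05]), 'tool_pos': array([208.75389388, 561.95091077, 207.84856788]), 'tcp_rot': array([-1.79905966e+02, -8.21880759e-03,  1.59614504e+02]), 'ft_force': array([0.10555952, 0.49058032, 0.49518214]), 'wrist_torque': array([ 0.03061144,  0.0010056 , -0.00846294]), 'grip_force': 0.0, 'finger_gap': 85.12777769190669}
```

View pics/top0.png

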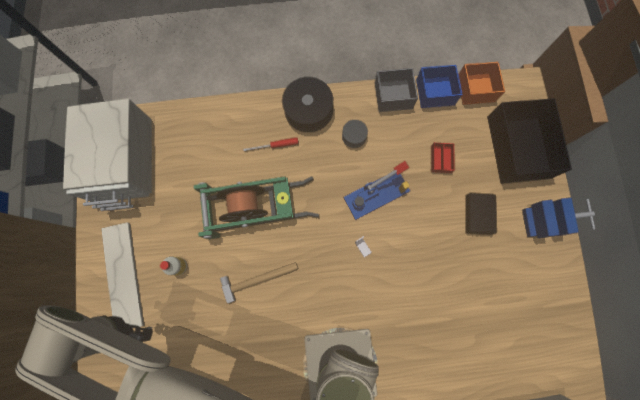

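View pics/side0.png

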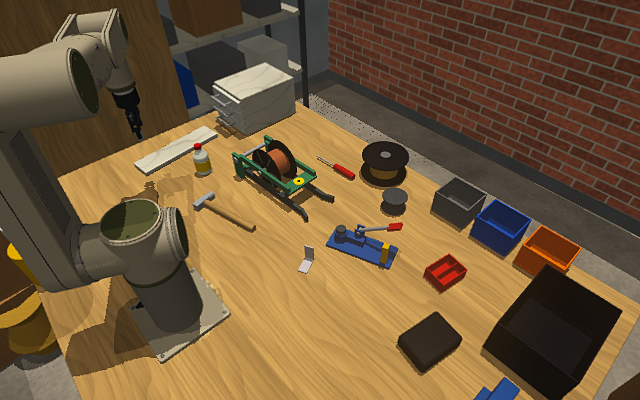

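The top view shows the jack at about (375,195) with its saddle at (360,203), the paddle at (401,168) and the post at (405,187). The lift point is at (283,198), with the slot mouth facing right. Next I'll enlarge both views to measure.

```bash
python3 - <<'E'
import cv2,numpy as np
t=cv2.imread("pics/top0.png")[150:250,190:420]; s=cv2.imread("pics/side0.png")[130:280,225:415]
cv2.imwrite("pics/c_top.png",cv2.resize(t,(782,340),interpolation=cv2.INTER_CUBIC))
cv2.imwrite("pics/c_side.png",cv2.resize(s,(760,600),interpolation=cv2.INTER_CUBIC))
E
```

```text
(no output)
```

View pics/c_top.png

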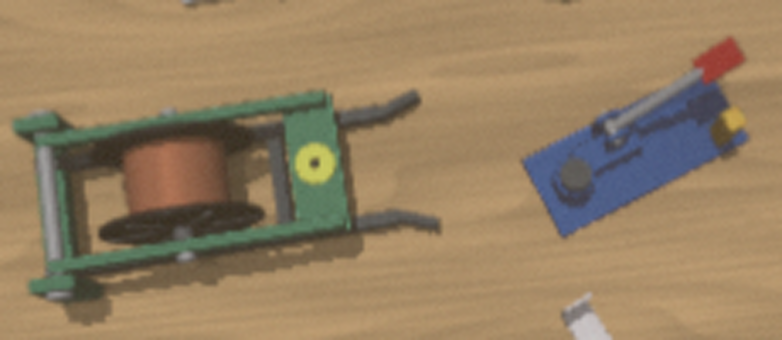

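View pics/c_side.png

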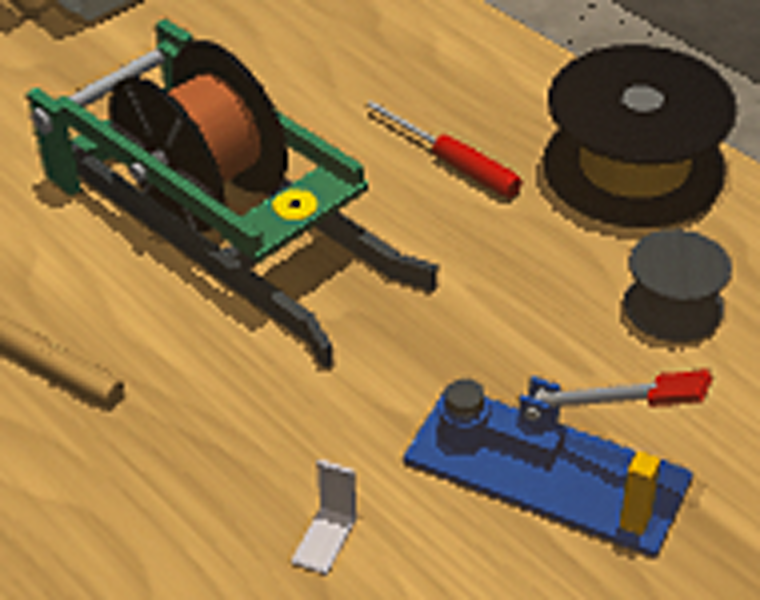

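Both crops are clear enough to read keypoints. In the top crop the saddle is at (575,174), the front corners at (525,159) and (564,236), the post at (735,122), the paddle at (721,60), the lift disc at (315,163) and the rail tips at (416,98) and (438,225).

```bash
cat > h.py <<'E'
import cv2,numpy as np
from scipy.optimize import least_squares
from scipy.spatial.transform import Rotation as R
def proj(s,P):
    T=np.linalg.inv(np.array(s["pose"])); F=np.diag([1,-1,-1.])
    K=np.array([[s["fx"],0,s["cx"]],[0,s["fy"],s["cy"]],[0,0,1]])
    return cv2.projectPoints(np.float64(P).reshape(-1,1,3),cv2.Rodrigues(F@T[:3,:3])[0],F@T[:3,3],K,np.float64(s["D"]))[0].reshape(-1,2)
def place(p,P):
    c,q=np.cos(p[2]),np.sin(p[2]); P=np.float64(P)
    return np.c_[p[0]+c*P[:,0]-q*P[:,1],p[1]+q*P[:,0]+c*P[:,1],P[:,2]]
def fit(obs,p0):  # obs: list of (snap, pts3, pix)
    f=lambda p:np.concatenate([(proj(s,place(p,P))-np.float64(u)).ravel() for s,P,u in obs])
    o=least_squares(f,p0,x_scale=[100,100,.5],loss="soft_l1")
    return o.x,f(o.x).reshape(-1,2).round(1)
E
python3 - <<'E'
from h import *
from bench import optics,r
t,s=optics.snapshot("top"),optics.snapshot("side")
T=lambda a:np.array(a)/3.4+[190,150]; S=lambda a:np.array(a)/4+[225,130]
J3=[[75,0,60],[110,-45,10],[110,45,10],[-85,26,85],[-88,-26,123]]
J=fit([(t,J3,T([[575,174],[525,159],[564,236],[735,122],[721,60]])),
(s,[[75,0,60],[110,45,10],[-110,-45,10],[-85,26,85],[-88,-26,123]],S([[464,393],[406,459],[692,470],[645,466],[680,386]]))],[650,-100,1.8])
C=fit([(t,[[0,0,79],[-110,0,26],[260,0,85]],T([[315,163],[427,161],[49,207]])),(s,[[0,0,79],[260,0,85]],S([[295,205],[108,83]]))],[600,150,1.5])
for n,(p,e) in(("jack",J),("stand",C)): print(n,p[:2].round(1),np.degrees(p[2]).round(2),e.tolist())
for n,p in (("post/paddle/orig",J[0]),): print(place(p,J3[3:]).round(1))
st=C[0]; print("goal origin",place(st,[[-74,0,0]]),"mouth",place(st,[[-110-110,0,0]]))
x=r.sense();print(x['tool_pos'],x['tcp_rot'])
E
```

```text
jack [ 556.7 -191.1] 111.49 [[1.3, -0.8], [-0.0, -0.4], [0.7, -0.3], [0.9, -1.8], [0.1, -0.4], [-0.6, 0.3], [-1.8, -0.3], [-0.2, 0.5], [-0.9, -0.3], [-1.5, -0.1]]
stand [559.5 135.7] 93.55 [[-0.0, 0.4], [0.4, -1.3], [0.4, -0.2], [-1.8, 0.1], [-0.1, -0.6]]
[[ 563.7 -279.8   85. ]
 [ 613.2 -263.5  123. ]]
goal origin [[564.08144927  61.85361435   0.        ]] mouth [[573.12640363 -83.86594097   0.        ]]
[208.82686676 562.10572451 208.1347978 ] [-1.79934377e+02 -6.88167145e-03  1.59613861e+02]
```

```bash
cat >> h.py <<'E'
def tool(yaw_jack,tilt):  # closing axis along -x_jack, body leaning to +y_jack
    a=np.radians(yaw_jack);b=np.radians(tilt)
    xj=np.array([np.cos(a),np.sin(a),0]);yj=np.array([-xj[1],xj[0],0])
    z=-yj*np.sin(b)-np.array([0,0,np.cos(b)]);y=-xj
    return np.c_[np.cross(y,z),y,z]
def rows(p,M,st):
    A=R.from_euler('xyz',st['tcp_rot'],degrees=True).as_matrix()
    print("rotvec",R.from_matrix(A.T@M).as_rotvec(degrees=True).round(2),"d",(A.T@(np.array(p)-st['tool_pos'])).round(1))
E
python3 - <<'E'
from h import *
from bench import r
st=r.sense()
M=tool(111.5,20); print(M.round(2))
g=np.array([563.7,-279.8,46]); rows(g+19*M[:,2]-120*M[:,2],M,st)
E
```

```text
[[ 0.87  0.37  0.32]
 [ 0.34 -0.93  0.13]
 [ 0.34 -0.   -0.94]]
rotvec [-24.08   9.28 136.37] d [-600.2 -688.5   67.9]
```

```bash
G="-24.1 9.3 136.4 -600 -688.5 68 85"
python3 -m handwheel '-24.1 9.3 136.4 -600 -688.5 68 85;-24.1 9.3 136.4 -600 -688.5 68 85;-24.1 9.3 136.4 -600 -688.5 68 85;-24.1 9.3 136.4 -600 -688.5 68 85;-24.1 9.3 136.4 -600 -688.5 68 85;-24.1 9.3 136.4 -600 -688.5 68 85;-24.1 9.3 136.4 -600 -688.5 68 85;-24.1 9.3 136.4 -600 -688.5 68 85'
python3 - <<'E'
from h import *
from bench import r
st=r.sense();print(st['joint_pos'].round(1))
M=tool(111.5,20)
g=np.array([563.7,-279.8,46]); rows(g+19*M[:,2]-120*M[:,2],M,st)
E
```

```text
time: 1.2
tool_pos: [385.6, 94.0, 171.9]
tcp_rot: [173.3, -13.1, 75.1]
ft_force: [2.2, 0.8, 0.6]
finger_gap: 85.0
grip_force: 0.0
[ -5.4 -40.2 129.3  11.8  82.1   9.5]
rotvec [-9.05  3.37 51.59] d [-334.3  244.1  -17.7]
```

```bash
python3 -m handwheel '-9 3.4 51.6 -334 244 -18 70;-9 3.4 51.6 -334 244 -18 70;-9 3.4 51.6 -334 244 -18 70;-9 3.4 51.6 -334 244 -18 70;-9 3.4 51.6 -334 244 -18 70;-9 3.4 51.6 -334 244 -18 70;-9 3.4 51.6 -334 244 -18 70;-9 3.4 51.6 -334 244 -18 70'
python3 - <<'E'
from h import *
from bench import r,optics
w=optics.snapshot("wrist");cv2.imwrite("pics/w1.png",w["pixels"])
np.save("w1.npy",w,allow_pickle=True)
st=r.sense();print(st['joint_pos'].round(1),st['tool_pos'])
M=tool(111.5,20)
g=np.array([563.7,-279.8,46]); rows(g+19*M[:,2]-120*M[:,2],M,st)
p=[556.7,-191.1,np.radians(111.49)]
print(proj(w,place(p,[[-85,26,85],[-110,45,10],[110,45,10],[110,-45,10],[75,0,60]])))
E
```

```text
time: 2.2
tool_pos: [533.1, -291.7, 139.9]
tcp_rot: [-179.9, -19.8, 21.7]
ft_force: [-0.9, 0.9, -0.2]
finger_gap: 69.9
grip_force: 0.0
[-45.1   0.8 102.   19.4  70.3  17.7] [ 532.86409974 -290.16390784  140.10595207]
rotvec [-0.24  0.16  0.21] d [-1.7  1.6 -1.5]
[[321.01490996 187.98921319]
 [344.19400368 208.96486296]
 [142.39580547 208.1813284 ]
 [143.89226811 126.20472833]
 [147.13235226 160.53050698]]
```

View pics/w1.png

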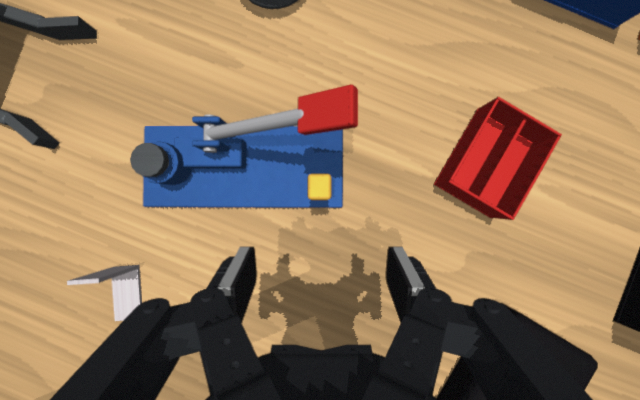

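The wrist view agrees with the fit to about 2 px: post at (319,186), front corners at (144,127) and (144,207). I'll approach and grip.

```bash
python3 -m handwheel '0 0 0 -1.7 1.6 60 60;0 0 0 -1.7 1.6 118 60;0 0 0 -1.7 1.6 118 60;0 0 0 -1.7 1.6 118 10;0 0 0 -1.7 1.6 118 10;0 0 0 -1.7 1.6 118 10;0 0 0 -1.7 1.6 118 10;0 0 0 -1.7 1.6 118 10' 60
python3 - <<'E'
from h import *
from bench import r,optics
w=optics.snapshot("wrist");cv2.imwrite("pics/w2.png",w["pixels"])
st=r.sense();print(st['time'],st['joint_pos'].round(1),st['tool_pos'],st['ft_force'],st['finger_gap'],st['grip_force'])
M=tool(111.5,20);print((st['tool_pos']-19*M[:,2]).round(1))
E
```

```text
time: 3.25
tool_pos: [571.0, -277.7, 33.5]
tcp_rot: [179.8, -20.0, 21.9]
ft_force: [-3.6, 2.7, 7.7]
finger_gap: 19.0
grip_force: 61.0
3.3 [-41.4  11.2 103.   21.   58.2  16.7] [ 571.04633583 -277.62575858   33.51460428] [-2.73892114  3.3213355   7.88655964] 19.050479542283615 60.96840262413025
[ 565.  -280.    51.4]
```

```bash
cat >> h.py <<'E'
def drag(pj,pnew,st,dz=0):  # rigid planar move of jack -> tool command; returns new nominal TCP
    t=st['tool_pos']; A=R.from_euler('xyz',st['tcp_rot'],degrees=True).as_matrix()
    c,s=np.cos(pj[2]),np.sin(pj[2]); l=np.array([[c,s],[-s,c]])@(t[:2]-np.array(pj[:2]))
    q=np.r_[place(pnew,[[l[0],l[1],0]])[0][:2],t[2]+dz]
    rows(q,R.from_euler('z',pnew[2]-pj[2]).as_matrix()@A,st); return q
E
python3 - <<'E'
from h import *
from bench import r
st=r.sense()
S=[559.5,135.7,np.radians(93.55)]; J=[556.7,-191.1,np.radians(111.49)]
for x in(-240,):
    o=place(S,[[x,0,0]])[0]; print(o)
    print(drag(J,[o[0],o[1],S[2]],st,5))
E
```

```text
[ 574.36069275 -103.83947443    0.        ]
rotvec [-6.15 -0.05 16.85] d [ 23.8 -84.4   3.1]
[ 561.35776355 -190.57728673   38.51460428]
```

```bash
python3 -m handwheel '0 0 0 1.5 0 -4 10;-1.2 0 3.4 5 -17 0 10;-2.4 0 6.8 10 -34 1 10;-3.6 0 10.2 14 -51 2 10;-4.9 0 13.5 19 -68 2.5 10;-6.1 0 16.9 23.8 -84.4 3 10;-6.1 0 16.9 23.8 -84.4 3 10'
python3 - <<'E'
from h import *
from bench import r,optics
w=optics.snapshot("wrist");t=optics.snapshot("top")
c=lambda i,a,b,x,y:i[a:b,x:y]
cv2.imwrite("pics/w3.png",np.vstack([w["pixels"][:260],cv2.resize(t["pixels"][160:250,200:410],(640,274),interpolation=cv2.INTER_CUBIC)]))
np.save("w3.npy",w,allow_pickle=True)
st=r.sense();print(st['time'],st['tool_pos'],st['tcp_rot'],st['ft_force'],st['finger_gap'],st['grip_force'])
E
```

```text
time: 4.18
tool_pos: [558.8, -187.9, 34.5]
tcp_rot: [-179.9, -19.8, 4.0]
ft_force: [1.0, -0.5, -8.3]
finger_gap: 19.1
grip_force: 60.0
4.275 [ 559.38486175 -189.48368439   34.90465624] [-179.97489183  -19.83344093    3.97291375] [ 0.1430969  -0.70890794 -8.2807753 ] 18.905528379837204 59.946101903915405
```

View pics/w3.png

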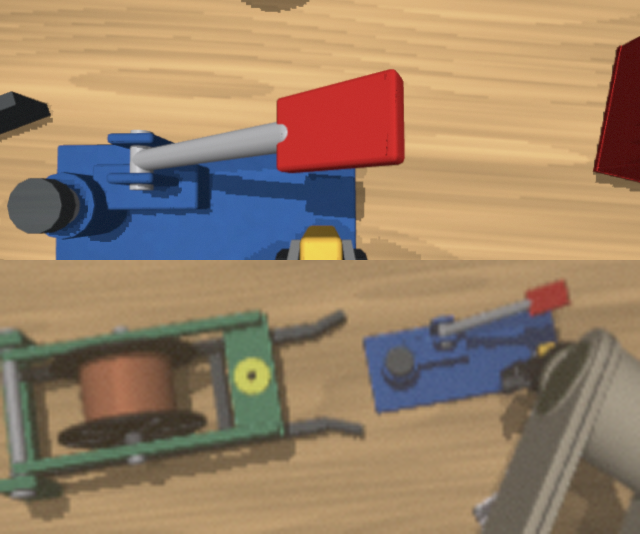

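```bash
python3 - <<'E'
from h import *
from bench import r,optics
t=optics.snapshot("top")
T=lambda a:np.array(a)/(640/210)+[200,160]-np.array([0,260/(640/210)])
J=fit([(t,[[75,0,60],[110,-45,10],[110,45,10]],T([[400,360],[364,338],[377,411]]))],[574,-104,1.63])
C=fit([(t,[[0,0,79],[-110,0,26],[260,0,85]],T([[252,376],[352,374.5],[12,411]]))],[560,135,1.63])
for n,(p,e) in(("jack",J),("stand",C)): print(n,p[:2].round(1),np.degrees(p[2]).round(2),e.tolist())
d=J[0]-C[0];c,s=np.cos(C[0][2]),np.sin(C[0][2]);print("rel",c*d[0]+s*d[1],-s*d[0]+c*d[1])
w=np.load("w3.npy",allow_pickle=True).item()
# wrist: jack corner front-right px (58,146), saddle (35,206), rear-right corner n/a, pivot
K=fit([(w,[[75,0,60],[110,-45,10]],[[40,206],[58,146]])],[574,-104,1.63]);print(K[0][:2],np.degrees(K[0][2]),K[1].tolist())
print(proj(w,place(C[0],[[-110,-60,26]])))
E
```

```text
jack [ 570.7 -102.2] 94.25 [[0.2, 0.0], [-0.2, -0.5], [0.0, 0.5]]
stand [558.2 137.1] 92.28 [[-0.5, 0.7], [0.2, -0.4], [0.3, -0.2]]
rel -239.61167458833958 -2.948736487476028
[ 575.88713164 -106.17339754] 96.74322940974865 [[0.1, 0.1], [-0.1, -0.1]]
[[  8.93488134 117.86615789]]
```

```bash
python3 - <<'E'
from h import *
from bench import optics
t=optics.snapshot("top")
T=lambda a:np.array(a)/3.4+[190,150]
def back(u,z):
    return least_squares(lambda p:(proj(t,[[p[0],p[1],z]])-u).ravel(),[560,150],x_scale=100).x
for a,b in (([50,268],[348,228]),([45,143],[328,97]),([40,120],[58,292])):
    d=back(T(a),85)-back(T(b),85);print(np.degrees(np.arctan2(d[1],d[0])))
# contrast-based: green mask min area rect of the two arms in fresh image
im=t["pixels"][165:235,185:300].astype(int);m=((im[...,1]>im[...,0]+15)&(im[...,1]>im[...,2]+15)).astype(np.uint8)
ys,xs=np.nonzero(m);P=np.array([back(np.array([x+185,y+165.]),85) for x,y in zip(xs,ys)]);print(len(P),cv2.minAreaRect(P.astype(np.float32)))
E
```

```text
91.91652224508272
93.47077123702965
3.510822284046327
1018 ((558.5372314453125, 267.6502990722656), (172.2647247314453, 311.8079833984375), 3.8431804180145264)
```

```bash
python3 -m handwheel '0 0 0 -0.7 0 1.9 10;0 0 0 -0.5 -20 1.9 10;0 0 0 0 -40 1.9 10;0 0 0 0.2 -60 1.9 10;0 0 0 0.4 -80 1.9 10;0 0 0 0.6 -100 1.9 10;0 0 0 0.7 -110 1.9 10;0 0 0 0.7 -110 1.9 10'
python3 - <<'E'
from h import *
from bench import r,optics
t=optics.snapshot("top")["pixels"];s=optics.snapshot("side")["pixels"]
cv2.imwrite("pics/w4.png",np.vstack([cv2.resize(t[160:250,200:410],(640,274),interpolation=cv2.INTER_CUBIC),cv2.resize(s[140:240,265:475],(640,305),interpolation=cv2.INTER_CUBIC)]))
st=r.sense();print(st['time'],st['tool_pos'],st['tcp_rot'],st['ft_force'],st['wrist_torque'],st['grip_force'])
E
```

```text
time: 5.38
tool_pos: [554.0, -79.1, 33.7]
tcp_rot: [-179.9, -19.9, 3.9]
ft_force: [1.5, 2.0, -5.6]
finger_gap: 18.6
grip_force: 60.1
5.475 [554.01230931 -79.74666692  33.66564094] [-179.92184538  -19.89376711    3.86254182] [ 1.17323677  2.39422775 -5.59066444] [-0.00197407  0.32854259  0.04972334] 60.14102339744568
```

View pics/w4.png

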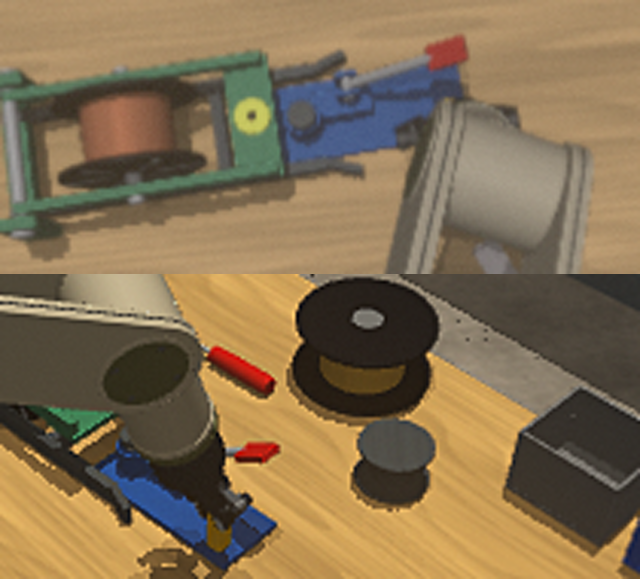

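The jack is between the rails: in the upper half of the picture the saddle is at (302,118) and the lift disc at (252,116). Forces are low, so I'll continue to the stop.

```bash
python3 -m handwheel '0 0 0 0 -15 1 10;0 0 0 0 -30 1 10;0 0 0 0 -42 1 10;0 0 0 0 -48 1 10;0 0 0 0 -52 1 10;0 0 0 0 -54 1 10;0 0 0 0 -56 1 10;0 0 0 0 -56 1 10'
python3 -c "
from bench import r
st=r.sense();print(st['wrist_torque'])"
python3 -m handwheel '0 0 0 0 -1.5 0 10;0 0 0 0 -3 0 10;0 0 0 0 -3 0 10'
```

```text
time: 6.48
tool_pos: [551.0, -26.2, 33.5]
tcp_rot: [179.8, -19.9, 3.9]
ft_force: [-2.9, -16.3, 1.8]
finger_gap: 18.9
grip_force: 61.4
[-2.43050954  0.43616786 -1.15550964]
time: 6.85
tool_pos: [551.2, -26.0, 34.2]
tcp_rot: [179.6, -20.0, 3.9]
ft_force: [-8.7, -32.1, 5.2]
finger_gap: 18.8
grip_force: 62.3
```

```bash
python3 -m handwheel '0 0 0 0 3 0 10;0 0 0 0 6 0.5 10;0 0 0 0 6 0.5 45;0 0 0 0 6 0.5 45;0 0 0 0 6 0.5 45;0 0 0 0 6 -50 45;0 0 0 0 6 -100 45;0 0 0 0 6 -150 45' 
python3 -m handwheel '0 0 0 -120 0 0 0;0 0 0 -120 0 0 0;0 0 0 -120 0 0 0;0 0 0 -120 0 0 0'
python3 - <<'E'
from h import *
from bench import r,optics
T=optics.snapshot("top");S=optics.snapshot("side");W=optics.snapshot("wrist")
np.save("s5.npy",dict(t=T,s=S,w=W),allow_pickle=True)
t,s,w=(q["pixels"] for q in(T,S,W))
cv2.imwrite("pics/w5.png",np.vstack([np.hstack([cv2.resize(t[165:245,240:380],(420,240),interpolation=cv2.INTER_CUBIC),cv2.resize(s[160:240,265:385],(360,240),interpolation=cv2.INTER_CUBIC)]),cv2.resize(w,(780,488))[:350]]))
st=r.sense();print(st['time'],st['tool_pos'],st['tcp_rot'],st['ft_force'],st['joint_pos'].round(1))
E
```

```text
time: 7.85
tool_pos: [498.8, -30.1, 174.8]
tcp_rot: [-179.9, -19.9, 3.9]
ft_force: [0.5, -0.2, 0.5]
finger_gap: 45.0
grip_force: 0.0
time: 8.35
tool_pos: [396.6, -39.8, 132.8]
tcp_rot: [-179.9, -19.5, 3.9]
ft_force: [1.6, 0.5, 0.2]
finger_gap: -0.3
grip_force: 0.0
8.5 [397.36323232 -39.77366535 134.36821175] [-179.92213271  -19.65586093    3.93697395] [ 0.33473613  0.73209171 -0.41092041] [-21.3 -51.2 140.    8.7  73.5  63.6]
```

View pics/w5.png

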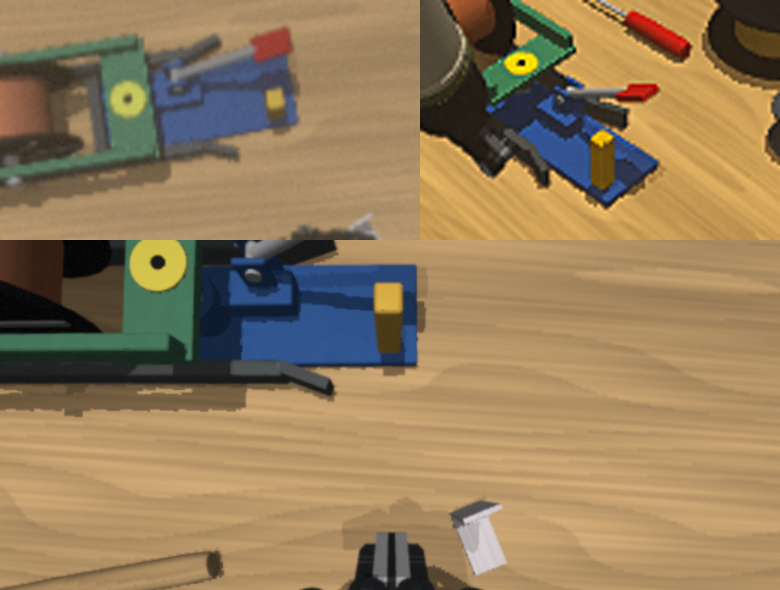

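The jack is in the slot. Readings in the montage:
- **Top part:** post (275,95), paddle (272,45), disc (128,99).
- **Side part:** post (602,137), paddle (640,92).
- **Wrist part:** post (389,297), dot (158,262), rear corners (416,265) and (416,366).

Next I'll fit the poses.

```bash
python3 - <<'E'
from h import *
from bench import r
d=np.load("s5.npy",allow_pickle=True).item()
T=lambda a:np.array(a)/3+[240,165];S=lambda a:(np.array(a)-[420,0])/3+[265,160];W=lambda a:(np.array(a)-[0,240.])/1.21875
J=fit([(d["t"],[[-85,26,85],[-88,-26,123],[-110,45,10]],T([[275,95],[272,45],[297,122]])),
(d["s"],[[-85,26,85],[-88,-26,123],[-110,-45,10]],S([[602,137],[640,92],[657,163]])),
(d["w"],[[-85,26,85],[-110,45,10],[-110,-45,10]],W([[389,297],[416,366],[416,265]]))],[565,60,1.63])
def tri(obs):
    return least_squares(lambda p:np.concatenate([(proj(s,[p])-u).ravel() for s,u in obs]),[560,135,79],x_scale=100).x
L=least_squares(lambda p:np.concatenate([(proj(s,[[*p,79]])-u).ravel() for s,u in((d["t"],T([128,99])),(d["s"],S([521,63])),(d["w"],W([158,262])))]),[560,135],x_scale=100).x
print(J[0][:2],np.degrees(J[0][2]),J[1].tolist());print("lift",L)
p=J[0];print("saddle",place(p,[[75,0,60]]),"paddle",place(p,[[-88,-26,123],[-109,-26,63]]).round(1))
E
```

```text
[565.57462265  58.8059692 ] 93.03081834166683 [[0.5, 0.8], [-0.0, -0.5], [1.0, 0.2], [-1.4, 0.1], [-2.6, -0.4], [-0.4, -0.2], [-1.3, 0.5], [0.5, -1.1], [1.6, -0.5]]
lift [562.76206393 133.8088452 ]
saddle [[561.60914067 133.70106218  60.        ]] paddle [[596.2 -27.7 123. ]
 [597.3 -48.7  63. ]]
```

```bash
python3 - <<'E'
from h import *
from bench import r
st=r.sense();rows([596.3,-18,150],tool(93,0),st)
E
```

```text
rotvec [ -0.24 -19.65   0.94] d [193.6  -8.   52.6]
```

```bash
python3 -m handwheel '-0.1 -10 0.5 60 -3 -15 0;-0.2 -19.6 0.9 110 -5 15 0;-0.2 -19.6 0.9 155 -7 38 0;-0.2 -19.6 0.9 193.6 -8 52.6 0;-0.2 -19.6 0.9 193.6 -8 52.6 0;-0.2 -19.6 0.9 193.6 -8 52.6 0'
python3 - <<'E'
from h import *
from bench import r,optics
st=r.sense();print(st['ft_force'],st['tool_pos'],st['tcp_rot'])
rows([596.3,-18,150],tool(93,0),st)
a=optics.snapshot("side")["pixels"];b=optics.snapshot("wrist")["pixels"]
cv2.imwrite("pics/w6.png",np.hstack([cv2.resize(a[120:240,265:415],(400,320)),cv2.resize(b,(400,250))[:250].copy() if 0 else cv2.copyMakeBorder(cv2.resize(b,(400,250)),0,70,0,0,0)]))
E
```

```text
time: 9.25
tool_pos: [597.2, -16.6, 142.9]
tcp_rot: [-179.8, 0.4, 3.1]
ft_force: [-1.4, 0.0, -0.6]
finger_gap: -0.1
grip_force: 0.0
[-1.37766355  0.03030363 -0.55413795] [597.23926618 -16.59284038 142.93204723] [-179.82063473    0.42839271    3.11867105]
rotvec [-0.18  0.43  0.12] d [-1.1  1.3 -7.1]
```

View pics/w6.png

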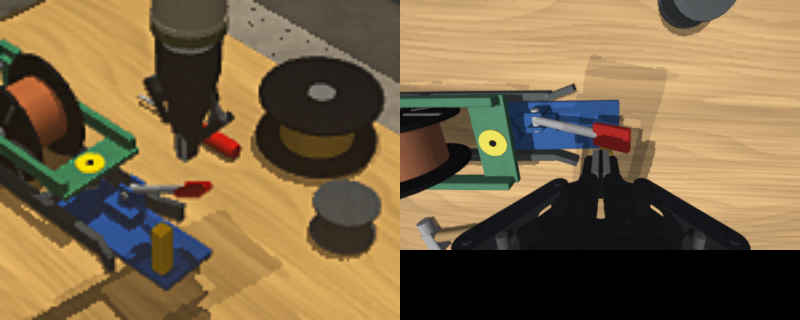

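The fingertips hang just above the red paddle: in the side part the tip is at (187,155) and the paddle at (195,188). Starting the first stroke.

```bash
python3 -m handwheel '0 0 0 -1 0 14 0;0 0 0 -1 5 26 0;0 0 0 -1 11 40 0;0 0 0 -1 16 54 0;0 0 0 -1 19.5 67 0;0 0 0 -1 21.5 78 0;0 0 0 -1 22 83 0;0 0 0 -1 22 83 0'
python3 -c "
from bench import r
st=r.sense();print(st['ft_force'],st['tool_pos'])"
```

```text
time: 10.35
tool_pos: [595.5, -40.8, 64.1]
tcp_rot: [-179.9, 0.1, 3.0]
ft_force: [-1.3, -1.3, 7.7]
finger_gap: -0.2
grip_force: 3.4
[-1.33001881 -1.25848054  7.73311411] [595.52292818 -40.84733525  64.08433181]
```

```bash
python3 -m handwheel '0 0 0 0 0 2 0;0 0 0 0 0 4 0;0 0 0 0 0 4 0'
python3 - <<'E'
from h import *
from bench import r,optics
st=r.sense();print(st['ft_force'],st['tool_pos'])
a=optics.snapshot("side")["pixels"]
cv2.imwrite("pics/w7.png",cv2.resize(a[120:240,265:415],(600,480)))
E
```

```text
time: 10.72
tool_pos: [595.7, -41.1, 60.6]
tcp_rot: [-180.0, 0.0, 3.0]
ft_force: [-0.2, -3.0, 8.2]
finger_gap: -0.0
grip_force: 3.5
[-0.18875567 -2.99105434  8.24823167] [595.74929423 -41.08756994  60.55599509]
```

View pics/w7.png

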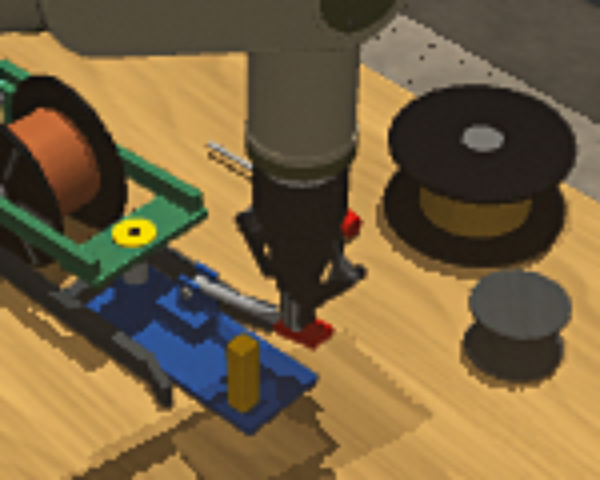

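The handle is nearly down and the saddle is pushing the green plate up: the disc is now at (134,232) and the paddle at (303,330). I'll press on to the stop.

```bash
python3 -m handwheel '0 0 0 0 0 2 0;0 0 0 0 0 4 0;0 0 0 0 0 4 0'
python3 -m handwheel '0 0 0 0 0 2 0;0 0 0 0 0 2 0'
```

```text
time: 11.15
tool_pos: [595.9, -41.1, 56.7]
tcp_rot: [-180.0, 0.0, 3.0]
ft_force: [-0.6, -2.9, 8.2]
finger_gap: -0.1
grip_force: 3.6
time: 11.4
tool_pos: [596.0, -41.2, 54.7]
tcp_rot: [-180.0, 0.0, 3.0]
ft_force: [0.1, -3.5, 8.0]
finger_gap: 0.0
grip_force: 3.6
```

```bash
cat > m.py <<'E'
from h import *
from bench import r,optics
def yel(im,c,k=14):
    x0,y0=(np.round(c)-k).astype(int);q=im[y0:y0+2*k,x0:x0+2*k].astype(int)
    m=(q[...,2]>150)&(q[...,1]>140)&(q[...,0]<90);ys,xs=np.nonzero(m);return np.array([xs.mean()+x0,ys.mean()+y0]),m.sum()
def red(im,c,k=22):
    x0,y0=(np.round(c)-k).astype(int);q=im[y0:y0+2*k,x0:x0+2*k].astype(int)
    m=(q[...,2]>90)&(q[...,1]<60)&(q[...,0]<60);ys,xs=np.nonzero(m)
    return (np.array([xs.min(),xs.max(),ys.min(),ys.max()])+[x0,x0,y0,y0],m.sum()) if m.any() else None
def look(tag,t,s):
    c=[yel(q["pixels"],proj(q,[[562,134,90]])[0]) for q in(t,s)]
    L=least_squares(lambda p:np.concatenate([(proj(q,[p])-u[0]).ravel() for q,u in zip((t,s),c)]),[562,134,85],x_scale=10)
    print(tag,"disc",L.x.round(1),L.cost.round(2),[int(u[1]) for u in c])
    for n,q in(("t",t),("s",s)): print("  red",n,red(q["pixels"],proj(q,[[597,-45,70]])[0]))
E
python3 - <<'E'
from m import *
d=np.load("s5.npy",allow_pickle=True).item()
look("rest",d["t"],d["s"])
t,s=optics.snapshot("top"),optics.snapshot("side");np.save("s8.npy",dict(t=t,s=s));look("now",t,s)
# model paddle corners (top face) for handle angle
J=[565.57,58.8,np.radians(93.03)]
for deg in(32,3.4,-2):
    a=np.radians(deg);P=[]
    for u in(107,153):
        for v in(-14,14):
            for h in(-5,5): P.append([20-u*np.cos(a)-h*np.sin(a)*-1*-1,-26+v,50+u*np.sin(a)+h*np.cos(a)])
    for n,q in(("t",t),("s",s)):
        z=proj(q,place(J,P));print(deg,n,z.min(0).round(1),z.max(0).round(1))
E
```

```text
rest disc [559.  130.8  99. ] 5.57 [10, 88]
  red t (array([330, 331, 178, 182]), np.int64(3))
  red s (array([330, 343, 188, 193]), np.int64(47))
now disc [558.5 134.3 102.6] 3.99 [15, 73]
  red t (array([330, 331, 186, 186]), np.int64(2))
  red s (array([334, 348, 201, 208]), np.int64(32))
32 t [324.  173.2] [338.9 186. ]
32 s [328.5 188.8] [344.1 194.2]
3.4 t [329.5 177.6] [344.5 188.5]
3.4 s [332.4 201.3] [348.  213.5]
-2 t [329.6 178.6] [344.2 189.1]
-2 s [332.4 203.3] [347.8 216.5]
```

```bash
python3 - <<'E'
from m import *
a=np.load("s5.npy",allow_pickle=True).item();b=np.load("s8.npy",allow_pickle=True).item()
for n,d in(("rest",a),("now",b)):
    for k in("s","t"):
        q=d[k];im=q["pixels"]
        c=proj(q,[[562.8,133.8,85]])[0];x0,y0=(np.round(c)-13).astype(int)
        hsv=cv2.cvtColor(im,cv2.COLOR_BGR2HSV)[y0:y0+26,x0:x0+26]
        m=cv2.inRange(hsv,(22,150,100),(36,255,255));ys,xs=np.nonzero(m);u=np.array([xs.mean()+x0,ys.mean()+y0])
        z=least_squares(lambda p:(proj(q,[[562.8,133.8,p[0]]])[0]-u)[1 if k=="s" else 0],[85]).x
        print(n,k,u.round(2),len(xs),"z",z)
im=b["s"]["pixels"];P=proj(b["s"],[[596,-41.2,54.7],[596,-41.2,63]]);print(P)
c=P[0].round().astype(int)
for y in range(c[1]-14,c[1]+12): print(y,' '.join('R' if (p[2]>80 and p[1]<p[2]*.45) else 'B' if p[0]>p[2]*1.4 else '#' if p.max()<60 else 'g' if max(p)-min(p)<25 else '.' for p in im[y,c[0]-16:c[0]+18].astype(int)))
print("col0",c[0]-16)
E
```

```text
rest s [298.17 180.72] 64 z [81.3575305]<stdin>:8: RuntimeWarning: Mean of empty slice.
  ret = ret.dtype.type(ret / rcount)
Traceback (most recent call last):
ValueError: Residuals are not finite in the initial point.
```

```bash
cat > n.py <<'E'
from m import *
def disc(n,q):
        im=q["pixels"];c=proj(q,[[562.8,133.8,85]])[0];x0,y0=(np.round(c)-13).astype(int)
        m=cv2.inRange(cv2.cvtColor(im,cv2.COLOR_BGR2HSV)[y0:y0+26,x0:x0+26],(22,150,100),(36,255,255));ys,xs=np.nonzero(m);u=np.array([xs.mean()+x0,ys.mean()+y0])
        print(n,u.round(2),len(xs),"disc z",least_squares(lambda p:(proj(q,[[562.8,133.8,p[0]]])[0]-u)[1:],[85]).x)
def grid(q,tcp):
    im=q["pixels"];c=proj(q,[tcp])[0].round().astype(int);print("tcp px",c)
    for y in range(c[1]-14,c[1]+14): print(y,''.join('R' if (p[2]>80 and p[1]<p[2]*.45) else 'B' if p[0]>p[2]*1.4 else '#' if p.max()<60 else 'g' if max(p)-min(p)<25 else '.' for p in im[y,c[0]-20:c[0]+22].astype(int)))
E
python3 - <<'E'
from n import *
a=np.load("s5.npy",allow_pickle=True).item();b=np.load("s8.npy",allow_pickle=True).item()
disc("rest",a["s"]);disc("now",b["s"]);grid(b["s"],[596,-41.2,54.7])
E
```

```text
rest [298.17 180.72] 64 disc z [81.3575305]
now [298. 177.] 62 disc z [98.94028638]
tcp px [338 207]
193 ggggggg..........#################........
194 #gggggggggg......###############..........
195 B##ggggggggggg...#g############...........
196 BB###ggggggggggg.#g#g########.............
197 B######gggggggg#.#g#g######...............
198 BBB######ggggggg.#g#g#####................
199 #BBBB######gggggggg#g#####................
200 #BBBBBg######gggggg#g#####................
201 #BBBBBB...#####g.Rg#g####RR...............
202 BBBBBBBBB....###RR.#g###.R.RRR............
203 BBBBBBB.gBB.....RRR.gg.RRRR.RRR...........
204 BBBBBg....BB.....R.RRRRRRRRRR.R...........
205 BBBB.......gBB.....RRRRRRRRRRR............
206 BBBB........BBB......R.RRRRRR.............
207 BBBg........BBBBB......RRRR...............
208 BBBg........BBBBBBg......R................
209 BBBg........BBBBBBBB......................
210 BBBB........BBBBBBBBBg....................
211 BBBB........B#BBBBBBBBB...................
212 BBBB........BB#BBBBBBBBBg.................
213 BBBB........BB##BBB#BBBBBB................
214 BBB#........BBB######BBBBBg...............
215 BBB#........BBBBBB#####BBB................
216 BBBB........BBB###B##B#BB#................
217 BBBB........BBBB#BBBBBBg..................
218 B#B#........BBBB#BBBBB#...................
219 #BBB........BBBB##BBB#....................
220 BBBB........BBBBBBBB#.....................
```

```bash
python3 -m handwheel '0 0 0 0 0.5 3 0;0 0 0 0 0.7 6 0;0 0 0 0 1 8 0;0 0 0 0 1 8 0'
python3 -m handwheel '0 0 0 0 0 3 0;0 0 0 0 0 5 0;0 0 0 0 0 5 0'
python3 - <<'E'
from n import *
s=optics.snapshot("side");disc("now",s);st=r.sense();print(st['ft_force']);grid(s,st['tool_pos'])
E
```

```text
time: 12.0
tool_pos: [596.1, -42.4, 46.7]
tcp_rot: [-180.0, 0.0, 3.0]
ft_force: [1.0, -5.1, 8.8]
finger_gap: 0.0
grip_force: 3.7
time: 12.38
tool_pos: [596.1, -42.5, 41.8]
tcp_rot: [180.0, -0.0, 3.0]
ft_force: [-0.6, -4.8, 8.1]
finger_gap: -0.4
grip_force: 3.8
now [297.93 175.81] 58 disc z [104.49979117]
[-0.21608056 -5.1874909   8.15070474]
tcp px [338 210]
196 BB#ggggggg##gggg##################........
197 B####ggggggg##g#..###############.........
198 BBB####gggggg###..g############...........
199 #BBBB###ggggggg#..g##########.............
200 #BBBBBg###gggggg..g#g######...............
201 #BBBBBB...#gggggg#g#gg####................
202 BBBBBBBBB....gggg#g#gg####................
203 BBBBBBBggBB....gg.g#gg####................
204 BBBBBg....BB.....Rg#gg###RRR..............
205 BBBB.......gBB..RR.#g####R.RR.............
206 BBBB........BBB.RRR..g.RRRR.RRR...........
207 BBBg........BBBBBRRRRRRRRRRR.R............
208 BBBg........BBBBBBgRRRRRRRRRRR............
209 BBBg........BBBBBBBB.RRRRRRR..............
210 BBBB........BBBBBBBBBg.RRRRR..............
211 BBBB........BB#BBBBBBBB.RRR...............
212 BBBB........BBB#BBBBBBBBg.................
213 BBBB........BBB##BB##BBBBB................
214 BBB#........BBBB###B##BBBBg...............
215 BBBB........BBBBBBBBB##BBB................
216 BBBB........BBBBBBBBBBBBB#................
217 BBBB........BBBBBBBBBBBB..................
218 B#B#........BBBBB#BBBB#...................
219 #BBB........BBBBBBBBB#....................
220 BBBB........BBBBBBBB#.....................
221 BBBB#......BBBBBBBB.......................
222 BBBBBB...#BBBBBBBg........................
223 .#BBBBBgBBBBBBBB#.........................
```

The disc has risen 23 mm, which is the full stroke. Now releasing the handle completely.

```bash
python3 -m handwheel '0 0 0 0 -1 -20 0;0 0 0 0 -3 -40 0;0 0 0 0 -8 -60 0;0 0 0 0 -16 -80 0;0 0 0 0 -22 -100 0;0 0 0 0 -23 -112 0;0 0 0 0 -23 -112 0;0 0 0 0 -23 -112 0'
python3 - <<'E'
from n import *
s=optics.snapshot("side");disc("now",s);st=r.sense();print(st['ft_force'],st['tool_pos']);print(red(s["pixels"],proj(s,[[597,-45,70]])[0]))
c=proj(s,[[75,0,60]]) if 0 else None
E
```

```text
time: 13.42
tool_pos: [593.3, -18.1, 151.8]
tcp_rot: [-179.9, 0.3, 3.0]
ft_force: [-0.3, -0.5, 0.6]
finger_gap: 0.4
grip_force: 0.0
now [298.17 180.72] 64 disc z [81.3575305]
[0.10751839 0.46962906 0.24911589] [593.19207285 -18.12700859 151.56374802]
(array([332, 343, 188, 193]), np.int64(30))
```

```bash
python3 -m handwheel '0 0 0 2 0 22 0;0 0 0 2 5 36 0;0 0 0 2 11 50 0;0 0 0 2 16 64 0;0 0 0 2 20 78 0;0 0 0 2.5 22 92 0;0 0 0 2.5 23.5 104 0;0 0 0 2.5 24 111 0'
python3 -m handwheel '0 0 0 0 0 1 0;0 0 0 0 0 1 0;0 0 0 0 0 1 0;0 0 0 0 0 1 0'
python3 - <<'E'
from n import *
s=optics.snapshot("side");disc("now",s);st=r.sense();print(st['ft_force'],st['tool_pos'],st['time']);grid(s,st['tool_pos'])
E
```

```text
time: 14.48
tool_pos: [598.8, -43.5, 42.7]
tcp_rot: [180.0, -0.0, 3.0]
ft_force: [-1.2, -5.4, 9.2]
finger_gap: 0.0
grip_force: 4.2
time: 14.98
tool_pos: [598.7, -43.3, 42.0]
tcp_rot: [180.0, 0.0, 3.0]
ft_force: [-0.3, -5.1, 7.8]
finger_gap: -0.1
grip_force: 3.8
now [297.93 175.81] 58 disc z [104.49979117]
[-0.23425561 -4.93611476  8.28182712] [598.64908759 -43.34276749  42.04106331] 15.025
tcp px [339 209]
195 #gggggggggggg...###################.......
196 B#ggggggg##gggg..#################........
197 ####ggggggg##g#..###############..........
198 BB####gggggg###..#g###########............
199 BBBB###ggggggg#..#g#g#######..............
200 BBBBBg###ggggg#..#g#g######...............
201 BBBBBB...#gggggg.#g#g#####................
202 BBBBBBBB.....gggggg#g#####................
203 BBBBBBggBB....gg..g#g#####................
204 BBBBg....BB.....RRg#g####RR...............
205 BBB.......gBB..RRR.#g##.RR.R..............
206 BBB........BBB.RRRRR...RRRR.RR............
207 BBg........BBBBBRRRRRRRRRRRRR.............
208 BBg........BBBBBBgRRRRRRRRRRR.............
209 BBg........BBBBBBBB.RRRRRRR...............
210 BBB........BBBBBBBBBg.RRRRR...............
211 BBB........BB#BBBBBBBB.RRR................
212 BBB........BBB#BBBBBBBBg..................
213 BBB........BBB##BB##BBBBB.................
214 BBB........BBBB######BBBBg................
215 BBB........BBBBBB#BB##BBB.................
216 BBB........BBBBBBBBBBBBBg.................
217 BBB........BBBBBBBBBBBB...................
218 #B#........BBBB##BBBB#....................
219 BBB........BBBBBBgBBg.....................
220 BBB........BBBBBBBB#......................
221 BBB#......BBBBBBBB........................
222 BBBBB...#BBBBBBB#.........................
```

```bash
python3 -c "
from bench import workorder
print(workorder.hand_in())"
```

```text
the job is handed in; nothing more can be done
None
```

I handed the job in at about 15 s, well under the 56 s limit, with the jack against the stop, the first stroke done and the handle held down at about 8 N; the camera showed the reel raised about 23 mm, and no verdict came back.

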